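# Lock the domed stake into the quick-change holder

### The job

Set up the bench for doming: take the stake with the round domed head out of the wooden stake block, stand its shank in the mouth of the quick-change holder, press the holder's spring sleeve all the way down by its wings so that the stake sinks fully home, then let the sleeve spring back up to lock it. Leave the other two stakes standing in the block.

Things in the scene. Friction and masses are not known exactly. Their poses are not given: they have to be found in the camera images.
- dome_head (a point): The domed steel stake, the only one with a round head (46 mm across, straight band 12 mm high, shallow dome above). Point on its axis at mid-band, 17 mm below the top, 26 mm above the shoulder (underside of a 34 mm collar); the head's underside is 8 mm below the point, a 21 mm neck under it. z up along the stake. About 0.4 kg.
- dome_nose (a point): Lower end of the domed stake, on its axis, z up: the end of its shank, which is 22 mm across and 43 mm long from the shoulder down, with a 2 mm chamfer at the end and a locking groove round it.
- flat_head (a point): The stake with a flat square head, 44 x 44 mm: point on its axis 26 mm above its shoulder, 10 mm below its top. z up.
- ridge_head (a point): The stake with a long half-round ridge head, 60 x 26 mm: point on its axis 26 mm above its shoulder, 17 mm below its top. z up.
- rack_top (a point): Centre of the top of the fixed wooden stake block, 70 mm wide, 210 mm long, 52 mm high. y runs along its length; three holes 26 mm across lie on that line at -66, 0 and +66 mm. The stakes stand in them in any order, shoulders on the top face; lift one 43 mm or more to bring it out.
- holder_mouth (a point): Centre of the mouth (top rim) of the fixed quick-change holder's upright steel tube, 80 mm above the bench: 38 mm outside, bore 24 mm, flared to 31 mm in the top 4 mm; foot 112 mm across. z up, y along the wings towards the left pad. A stake is home when its shoulder rests on this rim (head point 26 mm above it).
- dogs (a point): Point on the bore's axis 30 mm below the mouth, at the top of four locking dogs. Sleeve up: they block the bore, and a stake set in stands on them unaided, shoulder 13 mm above the mouth; it cannot be forced past. Sleeve down: they withdraw and the stake drops home by its weight. Sleeve up again: they lock in its groove.
- sleeve (a joint): Travel of the holder's spring sleeve round the tube, m: 0 = up (its rest, dogs in), 0.014 = fully down; the dogs are clear from about 0.011. The spring pushes up with about 5 N at the top and 14 N at the bottom and returns the sleeve by itself.
- pad_left (a point): Centre of the top of one wing's round thumb pad (29 mm across, 7 mm thick), part of the sleeve: 55 mm from the tube's axis, 14 mm above the mouth when the sleeve is up. Press one pad with closed fingertips, or both with two open fingers astride the stake.
- pad_right (a point): The same point on the opposite wing, 55 mm from the axis on the other side.
Mind the look-alikes: they are no part of the job. Leave any purple look-alike of the part that bears ridge_head alone.

How it is judged:
By the outcome, as a careful person would: the job done as asked, in the order asked, and still so for the second after the job is handed in, with the robot touching nothing.
It also fails if it takes over 38 s, if anything falls off the work surface, if the arm or the gripper's body presses on something with over 40 N, if the wrist force passes 120 N, or if a joint passes its speed limit or range.

### The arm

A 6-joint arm with a two-finger parallel gripper is mounted at the origin on a cart in front of the work surface, level with it; the furniture and walls round the work are solid. World frame = base frame: x ahead of the robot, y to its left, z up, the work surface at z = 0. Lengths are in mm, angles in rad, forces in N, time in s.
With the tool pointing down it reaches from about 275 to 825 mm from the base axis. Payload 5.2 kg.
Tool frame: the origin (TCP) lies at the very end of the fingers, on their centre line; the grasp point (between the pads) lies 19 mm behind it; z points along the fingers, y is the direction in which the jaws open and shut (so a half turn about z gives the same grasp; the last joint's range is limited). The gripper opens to 93 mm and grips with 3 to 60 N. Pads are 15 mm wide; open, the fingers measure 128 mm over their backs; the gripper's body (75 mm by 188 mm) begins 65 mm behind the grasp point.
Start: joints at [-1.356, 0.259, 1.535, -0, 1.348, -0.203], TCP at [223.183, -502.687, 218.653] pointing down, gripper open.
Joint ranges: [-3.14, 3.14], [-0.91, 2.08], [0.19, 2.58], [-1.22, 4.36], [0.22, 2.71], [-3.12, 3.12]. Speed limits (rad/s): [2.57, 2.57, 3.14, 3.14, 3.14, 3.14].

### API

Orientations are given as [roll, pitch, yaw] about the fixed x, y, z axes, in that order (R = Rz(yaw) Ry(pitch) Rx(roll)).
In Python, from bench import robot gives the robot as it stands. The module is installed in compiled form; this text tells all that it offers. Calls block until the motion is done:
- robot.move_ptp(position, orientation): joint-space move of the TCP to a pose.
- robot.move_linear(position, ori=None, speed=150, f_stop=None): straight line of the TCP; ori=None keeps the orientation; speed is the mean speed in mm/s. With f_stop (N) it stops when the force on the tool has changed by that much, and returns True; else False.
- robot.move_j(angles): joint-space move.
- robot.move_gripper(opening): opening from 0.0 (shut) to 1.0 (fully open); the grip force is fixed at half the most; returns when the fingers have stopped.
- robot.sleep(seconds).
- robot.inverse_kinematics(position, orientation): joint angles nearest the present ones, or None.
- robot.get_image(name): name is "scene" or "top"; returns a dict with "img" (384x512x3 uint8, blue, green, red), "fovy" (degrees; the focal length in pixels is half the picture's height over the tangent of half this angle, whatever the lens; pixels are square), "cx", "cy" (the principal point, pixels), "eye" and "orientation" of the camera in the world. Camera axes: x right, y down, z forward; pixel columns grow to the right and rows downward; lengths in mm; the calibration is good to about 2 mm. A picture is of the moment at which its call begins. There is no depth.
A pose or a line that the arm cannot do raises robot.MotionError and nothing moves.
- robot.hand_in(): hands the job in, once; it reports no verdict.
Readings, each from a call of its own:
- robot.current_t(): time.
- robot.current_qpos(): joint angles.
- robot.current_joint_vel(): joint speeds.
- robot.current_joint_efforts(): joint torques, N m.
- robot.current_tcp_pos(): TCP position.
- robot.current_eef_rot(): TCP orientation.
- robot.current_contact_force(): force on the tool from outside, world axes, zero at the start.
- robot.current_ft_torque(): the same for the moment, N m.
- robot.current_gripper_width(): opening from 0.0 (shut) to 1.0 (fully open).
Only numpy, scipy, OpenCV 4.12 (cv2) and the standard library are available. Lean on these libraries where they do the work, as an engineer would, in place of code of your own. Each camera call takes 0.05 s, during which the arm holds its last target.

## Working session

There is one attempt and no reset: what is moved stays moved. The work goes in short steps, each a Python script; the robot and the scene stay as the last script left them, time stands still between calls to the robot, and variables do not carry over. Pictures are saved under pics/ and viewed, and the job is handed in when it is done.

```bash
ls; mkdir -p pics; python3 - <<'E'
from bench import robot
import cv2
for n in("scene","top"):
    d=robot.get_image(n); cv2.imwrite(f"pics/{n}0.png",d["img"]); print(n,{k:v for k,v in d.items() if k!="img"})
    import pickle; pickle.dump(d,open(f"{n}0.pkl","wb"))
print(robot.current_t(),robot.current_eef_rot(),robot.current_gripper_width())
E
```

```text
pics
scene {'fovy': 53.63894327358674, 'cx': 254.1662443718792, 'cy': 192.09841506971412, 'eye': array([-53.15839203, 612.08785348, 666.53222346]), 'orientation': array([-2.17307145,  0.00402286, -2.31962971])}
top {'fovy': 46.51563059261498, 'cx': 261.51954503217866, 'cy': 190.8608467117, 'eye': array([ 401.52861198,   29.22691816, 1060.48710869]), 'orientation': array([-3.00103126,  0.02675708, -1.56232111])}
0.1 [-3.14002706e+00 -3.41051915e-04  4.17791254e-01] 0.9992814574225843
```

View pics/scene0.png

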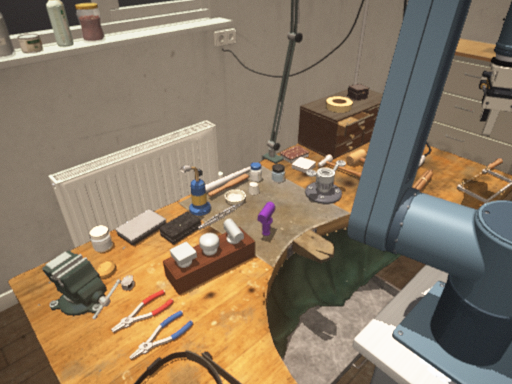

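View pics/top0.png

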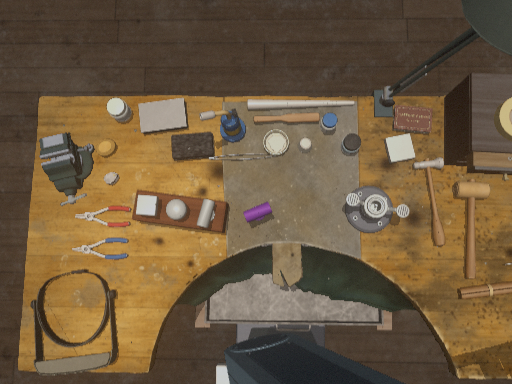

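The scene shows the block at about (210,260), with the dome in the middle, and the holder at about (325,180). In the top view the dome is at about (176,209), the holder at (375,206), and the purple look-alike at (258,212). I'll zoom in next.

```bash
python3 - <<'E'
import cv2,pickle,numpy as np
t=pickle.load(open("top0.pkl","rb"))["img"];s=pickle.load(open("scene0.pkl","rb"))["img"]
z=lambda im,x,y,w,h,k:cv2.resize(im[y:y+h,x:x+w],None,fx=k,fy=k,interpolation=cv2.INTER_CUBIC)
a=z(t,125,180,110,60,7)[:, :770]; cv2.imwrite("pics/zt_rack.png",a)
cv2.imwrite("pics/zt_hold.png",z(t,335,175,84,66,8))
cv2.imwrite("pics/zs_rack.png",z(s,155,210,110,85,7))
cv2.imwrite("pics/zs_hold.png",z(s,290,150,70,60,8))
E
```

```text
(no output)
```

View pics/zt_rack.png

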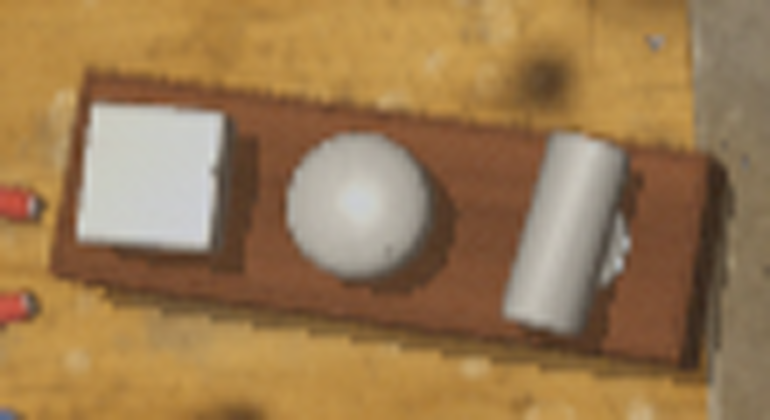

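View pics/zt_hold.png

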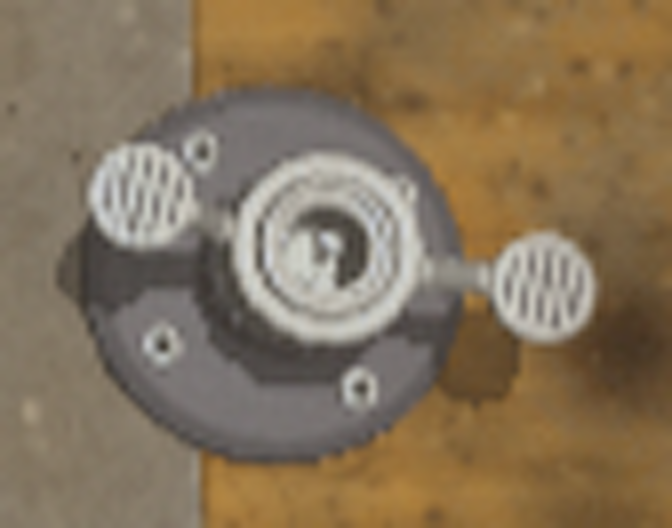

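View pics/zs_rack.png

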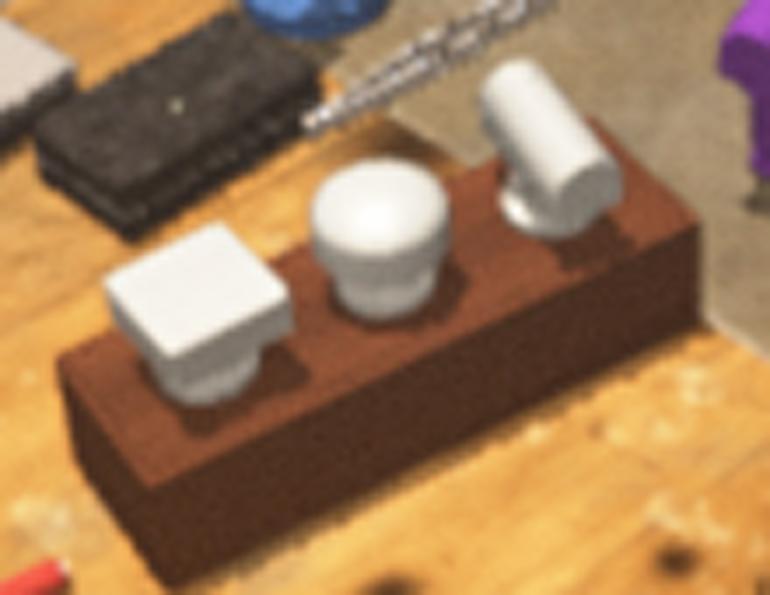

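View pics/zs_hold.png

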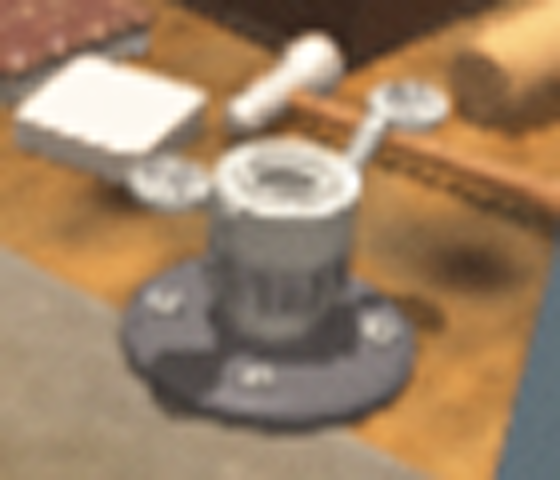

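```bash
cat > h.py <<'E'
import cv2,pickle,numpy as np
from scipy.spatial.transform import Rotation as R
def ray(d,u,v):
    f=d["img"].shape[0]/2/np.tan(np.radians(d["fovy"]/2))
    r=R.from_euler("xyz",d["orientation"]).apply([(u-d["cx"])/f,(v-d["cy"])/f,1.]); return np.array(d["eye"]),r
def onz(d,u,v,z):
    e,r=ray(d,u,v); return e+r*(z-e[2])/r[2]
def proj(d,p):
    f=d["img"].shape[0]/2/np.tan(np.radians(d["fovy"]/2))
    c=R.from_euler("xyz",d["orientation"]).inv().apply(np.array(p)-d["eye"]); return c[0]/c[2]*f+d["cx"],c[1]/c[2]*f+d["cy"]
def tri(d1,p1,d2,p2):
    e1,r1=ray(d1,*p1);e2,r2=ray(d2,*p2)
    A=np.c_[r1,-r2]; s=np.linalg.lstsq(A,e2-e1,rcond=None)[0]
    a=e1+r1*s[0];b=e2+r2*s[1]; return (a+b)/2,np.linalg.norm(a-b)
def blobs(img,box,smax=60,vmin=120,amin=15):
    x,y,w,h=box; k=8
    im=cv2.resize(img[y:y+h,x:x+w],None,fx=k,fy=k,interpolation=cv2.INTER_CUBIC)
    hsv=cv2.cvtColor(im,cv2.COLOR_BGR2HSV)
    m=((hsv[...,1]<smax)&(hsv[...,2]>vmin)).astype(np.uint8)*255
    cs,_=cv2.findContours(m,cv2.RETR_EXTERNAL,cv2.CHAIN_APPROX_NONE); out=[]
    for c in cs:
        if cv2.contourArea(c)/k/k<amin: continue
        (cx,cy),r=cv2.minEnclosingCircle(c); M=cv2.moments(c)
        out.append(((M['m10']/M['m00']+.5)/k-.5+x,(M['m01']/M['m00']+.5)/k-.5+y,(cx+.5)/k-.5+x,(cy+.5)/k-.5+y,r/k,M['m00']/k/k))
    return out,m
E
python3 - <<'E'
from h import *
np.set_printoptions(precision=1,suppress=True)
t=pickle.load(open("top0.pkl","rb"));s=pickle.load(open("scene0.pkl","rb"))
b,m=blobs(t["img"],(130,185,100,50),45,125)
for q in b: print("rack",np.array(q),onz(t,q[2],q[3],80))
b,m=blobs(t["img"],(335,175,84,66),50,130)
cv2.imwrite("pics/m.png",m)
for q in b: print("hold",np.array(q),onz(t,q[0],q[1],94),onz(t,q[0],q[1],80))
Z=lambda o,x,y,k:(o[0]+(x+.5)/k-.5,o[1]+(y+.5)/k-.5)
print("corners",[onz(t,*Z((125,180),*p,7),52)[:2] for p in((87,70),(718,155),(695,370),(52,275))])
pl,pr=Z((335,175),142,195,8),Z((335,175),544,287,8); br=Z((335,175),325,247,8)
print("pads",onz(t,*pl,94),onz(t,*pr,94),"rim",onz(t,*br,80))
S=(290,150); sl,sr,sb=Z(S,170,184,8),Z(S,409,103,8),Z(S,288,181,8)
print(tri(t,pl,s,sl),tri(t,pr,s,sr),tri(t,br,s,sb))
print("scene rim",onz(s,*sb,80),"pads",onz(s,*sl,94),onz(s,*sr,94))
E
```

```text
rack [204.8 212.6 205.1 212.9  14.2 268.2] [490.4 181.   80. ]
rack [175.4 208.7 175.5 208.7  10.1 298.9] [499.2 247.   80. ]
rack [146.1 204.8 146.1 204.9  13.4 372.4] [507.3 313.   80. ]
hold [379.6 223.1 379.6 223.2   2.9  21.1] [ 469.3 -198.1   94. ] [ 470.3 -201.4   80. ]
hold [354.9 217.5 354.8 217.4   3.1  23.7] [ 481.  -145.5   94. ] [ 482.2 -148.1   80. ]
hold [375.8 204.8 376.9 205.2  32.4 793.1] [ 508.9 -191.1   94. ] [ 510.5 -194.3   80. ]
corners [array([545.7, 343.8]), array([518.7, 135.5]), array([448.9, 141.6]), array([478.2, 352.1])]
pads [ 521.3 -140.8   94. ] [ 496.9 -248.    94. ] rim [ 509.  -192.9   80. ]
(array([ 521.4, -141.3,   92.3]), np.float64(0.4541943862888966)) (array([ 496.4, -248.5,   93.9]), np.float64(1.4803214703064842)) (array([ 508.6, -194.1,   77.1]), np.float64(1.8651611417112084))
scene rim [ 505.1 -190.8   80. ] pads [ 519.5 -139.2   94. ] [ 495.7 -248.9   94. ]
```

View pics/m.png

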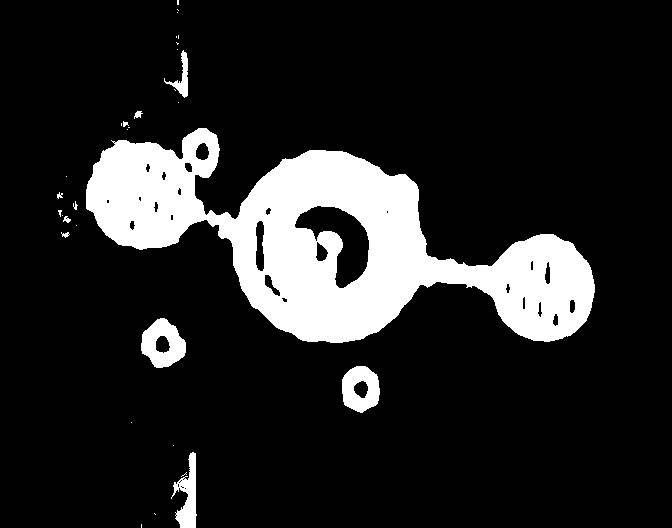

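Measurements agree with the given sizes:
- **Pads:** 110 mm apart at z = 94.
- **Stakes:** 66.5 mm apart on average, with the dome at (499,247).
- **Holder axis:** about (509,-194).

Now I'll grasp, with the jaws across the block.

```bash
python3 - <<'E'
from bench import robot
from h import *
np.set_printoptions(precision=2,suppress=True)
o=[np.pi,0,np.radians(82.7)]
print(robot.inverse_kinematics([499,247,60],o))
robot.move_ptp([499,247,190],o); print(robot.current_t())
robot.move_linear([499,247,60],speed=150,f_stop=8); print(robot.current_tcp_pos(),robot.current_t(),robot.current_contact_force())
robot.move_gripper(0.2); print(robot.current_gripper_width()*93,robot.current_contact_force(),robot.current_tcp_pos(),robot.current_t())
robot.move_linear([499,247,150],speed=120); print(robot.current_gripper_width()*93,robot.current_contact_force(),robot.current_t())
robot.move_linear([499,247,205],speed=150)
for n in("scene","top"):
    d=robot.get_image(n); cv2.imwrite(f"pics/{n}1.png",d["img"]); pickle.dump(d,open(f"{n}1.pkl","wb"))
print(robot.current_t())
E
```

```text
[ 0.26  0.43  1.72 -0.    1.    0.39]
2.9167
[499.74 247.11  60.79] 3.9333 [-0.41  0.46 -0.43]
44.80851236555526 [-1.32 -0.75  0.53] [498.9  247.    60.01] 4.75
45.007184069612144 [ 0.04 -0.04 -4.58] 5.65
6.2667
```

```bash
python3 - <<'E'
import cv2
s=cv2.imread("pics/scene1.png")
cv2.imwrite("pics/zs1.png",cv2.resize(s[100:300,140:340],None,fx=3,fy=3,interpolation=cv2.INTER_CUBIC))
E
```

```text
(no output)
```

View pics/zs1.png

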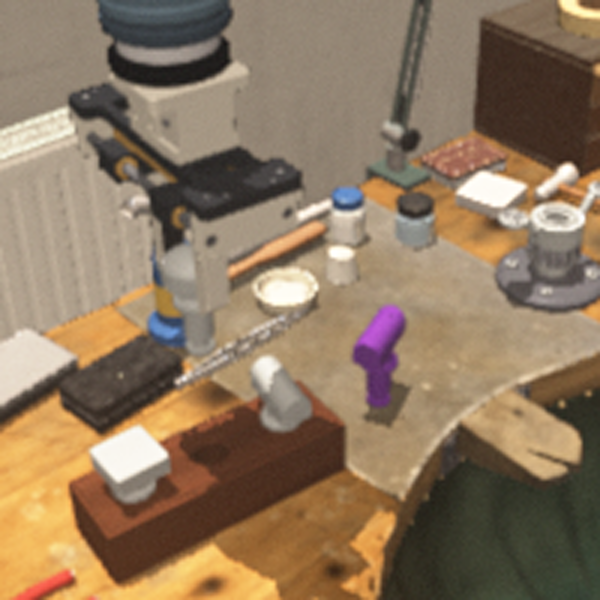

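The dome stake is held and hangs upright, with its nose near scene pixel (206,214). The flat and ridge stakes are still in the block. I'll go over the holder and look.

```bash
python3 - <<'E'
from bench import robot
from h import *
o=[np.pi,0,np.radians(77.2)]
robot.move_ptp([509,-194,205],o); print(robot.current_t())
robot.move_linear([509,-194,156],speed=150)
for n in("scene","top"):
    d=robot.get_image(n); cv2.imwrite(f"pics/{n}2.png",d["img"]); pickle.dump(d,open(f"{n}2.pkl","wb"))
s=d=pickle.load(open("scene2.pkl","rb"))
print(robot.current_t(),robot.current_tcp_pos(),proj(s,[509,-194,105]),proj(s,[509,-194,80]),proj(s,[509,-194,148]))
cv2.imwrite("pics/zs2.png",cv2.resize(s["img"][100:210,280:380],None,fx=5.4,fy=5.4,interpolation=cv2.INTER_CUBIC))
E
```

```text
7.8833
8.4583 [ 509.99716119 -194.14881746  157.27689519] (np.float64(326.06690298022255), np.float64(163.97814636744226)) (np.float64(325.1943945545859), np.float64(171.2974058014347)) (np.float64(327.62090935032086), np.float64(150.941967631945))
```

View pics/zs2.png

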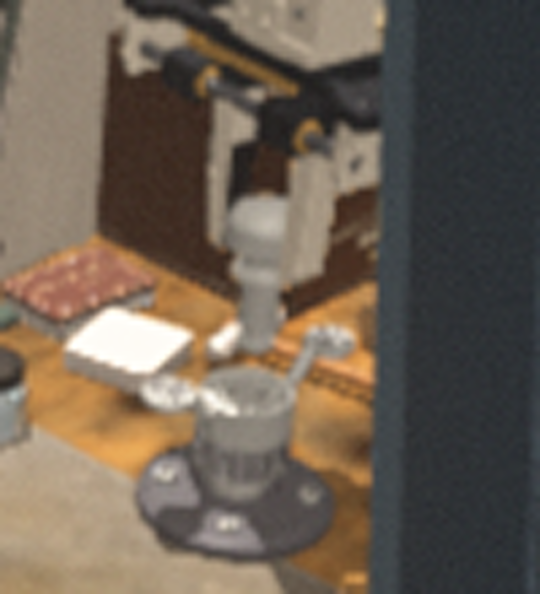

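View pics/top2.png

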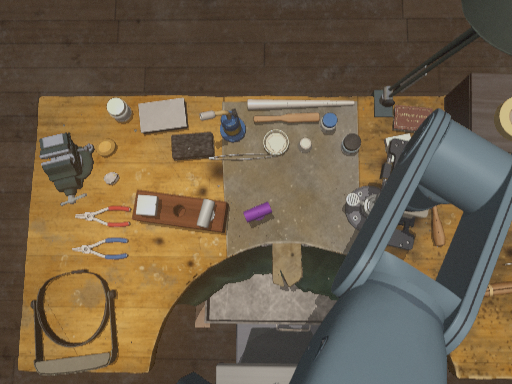

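```bash
python3 - <<'E'
from bench import robot
from h import *
robot.sleep(0.3)
s=robot.get_image("scene"); pickle.dump(s,open("scene3.pkl","wb"))
print(robot.current_t(),robot.current_tcp_pos(),robot.current_eef_rot(),robot.current_gripper_width()*93, robot.current_ft_torque(),robot.current_contact_force())
cv2.imwrite("pics/zs3.png",cv2.resize(s["img"][132:182,305:355],None,fx=11.6,fy=11.6,interpolation=cv2.INTER_CUBIC))
c=robot.current_tcp_pos(); ax=R.from_euler("xyz",robot.current_eef_rot()).as_matrix()
print(ax)
for z in (105,110,115,120,131,140,148,165): print(z,proj(s,[c[0],c[1],z]))
right=R.from_euler("xyz",s["orientation"]).as_matrix()[:,0]; print("right",right)
E
```

```text
8.8083 [ 509.14177577 -194.14851399  156.41258686] [3.14089986e+00 2.66323656e-04 1.34732049e+00] 45.268855854116524 [-0.03730721 -0.05852327  0.03446338] [-0.47525424 -0.88285111 -3.93569182]
[[ 2.21620347e-01  9.75132833e-01  6.16543647e-04]
 [ 9.75132991e-01 -2.21620122e-01 -4.13238194e-04]
 [-2.66323653e-04  6.92794043e-04 -9.99999725e-01]]
105 (np.float64(326.06015714860996), np.float64(163.94266352613977))
110 (np.float64(326.23729518085383), np.float64(162.4564602737411))
115 (np.float64(326.41534245373657), np.float64(160.9626284145571))
120 (np.float64(326.59430598590126), np.float64(159.4611090615714))
131 (np.float64(326.99128604263007), np.float64(156.13041240668494))
140 (np.float64(327.3194656348677), np.float64(153.376957537755))
148 (np.float64(327.61377019973315), np.float64(150.90771704796168))
165 (np.float64(328.24740412473534), np.float64(145.5914741822169))
right [-0.68077919 -0.73247765 -0.00402285]
```

View pics/zs3.png

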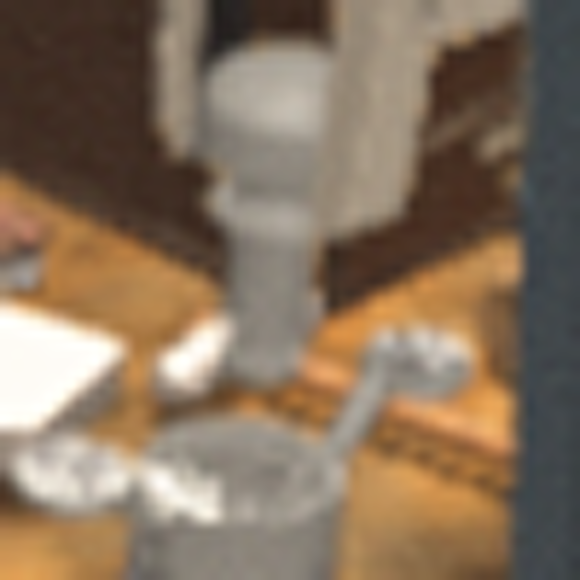

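```bash
python3 - <<'E'
from h import *
np.set_printoptions(linewidth=200)
s=pickle.load(open("scene3.pkl","rb"))["img"].astype(int)
hsv=cv2.cvtColor(s.astype(np.uint8),cv2.COLOR_BGR2HSV)
print("cols",np.arange(316,342))
for r in range(138,178,1): print(r,"R-B",(s[r,316:342,2]-s[r,316:342,0]),)
E
```

```text
cols [316 317 318 319 320 321 322 323 324 325 326 327 328 329 330 331 332 333 334 335 336 337 338 339 340 341]
138 R-B [29 26 28 31 33 29 15 14 19 18 18 19 18 20 18 18 20 26 32 30 34 35 33 34 35 35]
139 R-B [27 27 28 32 33 26 18 19 21 19 19 20 22 20 20 20 21 29 32 32 33 37 33 34 36 36]
140 R-B [27 26 27 31 33 28 17 19 19 21 18 19 19 21 22 21 22 30 33 32 35 36 36 36 39 40]
141 R-B [28 25 28 33 32 27 13 17 17 19 20 19 21 20 18 21 23 30 33 32 35 36 34 34 41 47]
142 R-B [29 28 33 40 32 25 15 16 16 16 18 20 19 19 17 20 22 29 34 30 34 36 35 32 36 37]
143 R-B [27 29 38 40 32 21 14 15 15 16 17 19 17 17 19 18 22 30 31 33 35 34 35 33 34 39]
144 R-B [30 27 31 34 34 21 15 15 15 15 18 17 16 19 18 18 24 32 33 34 36 35 36 34 34 38]
145 R-B [29 30 31 35 36 22 21 23 17 16 17 13 17 17 16 17 27 32 30 34 34 34 36 36 39 39]
146 R-B [26 30 28 31 29 29 32 37 31 20 15 17 17 17 18 18 25 32 29 34 35 34 34 38 41 38]
147 R-B [29 28 27 28 29 29 29 34 34 17 16 17 15 16 17 20 27 32 31 35 35 36 33 40 45 36]
148 R-B [27 28 28 29 29 27 30 26 19 17 16 16 17 16 16 21 30 34 34 35 35 34 33 39 44 38]
149 R-B [29 28 29 27 
[... 2402 characters left out ...]
7  18  18  31  72 107 103  90  95  97  81]
172 R-B [ 41  31  23  21  20  21  16  17  19  18  17  16  15  15  18  19  17  18  35  85 102 107 112 122 123 111]
173 R-B [ 23  22  10  12  22  23  20  21  18  19  18  17  18  18  18  16  18  18  39  93 100 106 111 120 129 132]
174 R-B [ 16  21  22  12  15  21  23  21  18  18  18  16  17  18  19  18  18  18  42  94 100 103 106 111 120 128]
175 R-B [ 16  19  22  24  18  15  17  21  19  19  18  18  17  19  19  19  19  19  48  93 100 104 103 105 112 117]
176 R-B [ 27  17  20  22  18  21  21  23  22  20  20  18  17  17  19  17  15  21  55  90  96 100 100 100 101 106]
177 R-B [38 18 15 18 17 15 19 18 18 16 16 16 19 19 17 15 16 24 58 84 89 90 87 88 88 90]
```

```bash
python3 - <<'E'
from bench import robot
import numpy as np
np.set_printoptions(precision=2,suppress=True)
p=[509.4,-192.4]
robot.move_linear(p+[135],speed=100); robot.sleep(.1)
print(robot.current_contact_force(),robot.current_ft_torque())
for z in (124,112,98):
    st=robot.move_linear(p+[z],speed=60,f_stop=8)
    print(z,st,robot.current_tcp_pos(),robot.current_contact_force(),robot.current_ft_torque(),robot.current_t())
    if st: break
E
```

```text
[ 0.2   0.33 -4.75] [-0.04 -0.09  0.  ]
124 False [ 509.08 -192.22  123.47] [-0.14 -0.06 -4.6 ] [-0.02 -0.07  0.01] 9.6
112 False [ 509.09 -192.24  111.4 ] [-1.13  0.4  -4.48] [-0.04 -0.06  0.  ] 9.95
98 True [ 510.31 -192.98  100.22] [ 0.22 -0.03 -0.32] [-0.12 -0.23  0.01] 10.2167
```

It entered without contact and stopped at the dogs: TCP at 100.2, where I expected about 101. Next I'll release, lift and look.

```bash
python3 - <<'E'
from bench import robot
from h import *
c=robot.current_tcp_pos()
robot.move_gripper(1.0); print(robot.current_contact_force(),robot.current_tcp_pos())
robot.move_linear([509.4,-192.4,200],speed=150)
s=robot.get_image("scene"); pickle.dump(s,open("scene4.pkl","wb"))
print(robot.current_t(),robot.current_contact_force(),proj(s,[509,-194,119]))
cv2.imwrite("pics/zs4.png",cv2.resize(s["img"][120:200,280:380],None,fx=6,fy=6,interpolation=cv2.INTER_CUBIC))
print(robot.inverse_kinematics([509,-194,180],[np.pi,0,np.radians(-12.8)]))
E
```

```text
[1.44971381 0.14069331 0.01514294] [ 509.28751867 -192.32090269   99.6161469 ]
12.0 [ 0.13815186  0.01156593 -0.71677664] (np.float64(326.5653104609906), np.float64(159.7971281120345))
[-5.68980028e-01  2.78260767e-01  1.60623730e+00 -4.44089210e-16
  1.25709459e+00  1.22521844e+00]
```

View pics/zs4.png

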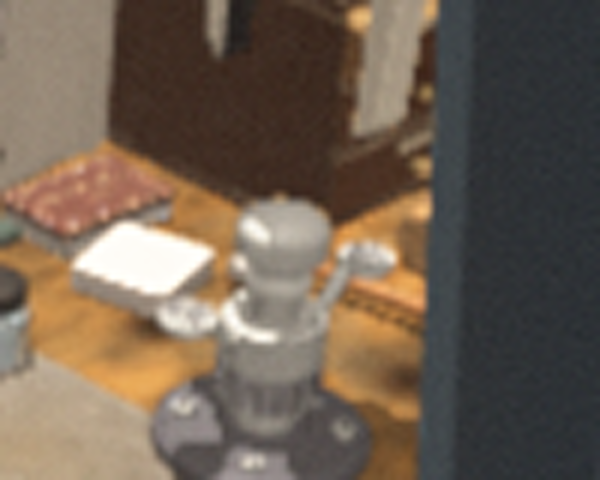

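The stake stands upright on the dogs, with the shank showing above the mouth (collar at about (275,285) in the zoom). Now I'll press both pads with the open fingers astride the stake.

```bash
python3 - <<'E'
from bench import robot
from h import *
np.set_printoptions(precision=2,suppress=True)
o=[np.pi,0,np.radians(-12.8)]; p=[509.1,-194]
robot.move_ptp(p+[185],o); robot.move_linear(p+[100],speed=120); robot.sleep(.15)
print(robot.current_t(),robot.current_tcp_pos(),robot.current_contact_force(),robot.current_gripper_width())
for z in (88,82,78):
    st=robot.move_linear(p+[z],speed=40,f_stop=24)
    print(z,st,robot.current_tcp_pos(),robot.current_contact_force(),robot.current_ft_torque())
    if st: break
robot.sleep(.3)
print(robot.current_t(),robot.current_tcp_pos(),robot.current_contact_force())
s=robot.get_image("scene"); pickle.dump(s,open("scene5.pkl","wb"))
cv2.imwrite("pics/zs5.png",cv2.resize(s["img"][120:200,280:380],None,fx=6,fy=6,interpolation=cv2.INTER_CUBIC))
E
```

```text
14.4083 [ 509.71 -194.38  100.97] [-0.96 -0.96  0.57] 0.9990709896889498
88 False [ 510.07 -194.54   88.89] [-0.11  0.09  7.33] [ 0.28 -0.    0.02]
82 False [ 510.09 -194.56   83.38] [-1.68  0.74 12.97] [0.47 0.21 0.07]
78 False [ 510.14 -194.57   80.21] [-3.95  1.8  16.98] [0.75 0.45 0.1 ]
15.7083 [ 510.15 -194.6    80.26] [-2.65  0.72 15.97]
```

View pics/zs5.png

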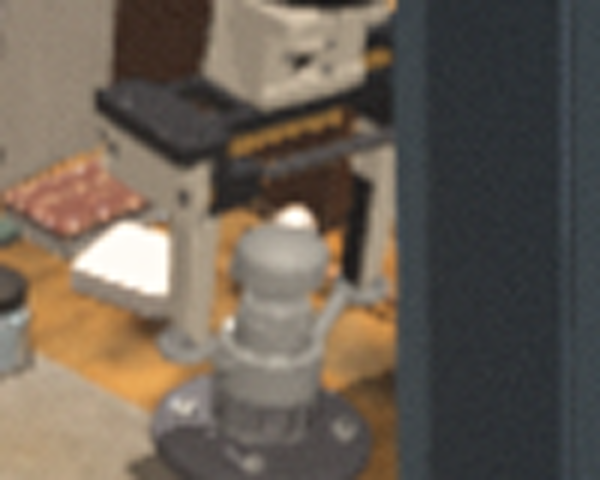

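The head top dropped from about row 200 to 227 in the zoom, or 4.5 px, where 13 mm should give about 4. So the stake sank. I'll press slightly further to confirm the stop, then release.

```bash
python3 - <<'E'
from bench import robot
from h import *
np.set_printoptions(precision=2,suppress=True)
p=[509.1,-194]
st=robot.move_linear(p+[75],speed=30,f_stop=10)
robot.sleep(.2)
print(st,robot.current_tcp_pos(),robot.current_contact_force())
robot.move_linear(p+[100],speed=60)
print(robot.current_tcp_pos(),robot.current_contact_force())
robot.move_linear(p+[200],speed=150)
robot.move_ptp([400,-420,240],[np.pi,0,np.radians(-12.8)])
print(robot.current_t(),robot.current_contact_force())
for n in("scene","top"):
    d=robot.get_image(n); cv2.imwrite(f"pics/{n}6.png",d["img"]); pickle.dump(d,open(f"{n}6.pkl","wb"))
s=pickle.load(open("scene6.pkl","rb"))["img"];t=d["img"]
a=cv2.resize(s[120:200,280:380],None,fx=4,fy=4,interpolation=cv2.INTER_CUBIC);b=cv2.resize(t[160:240,330:430],None,fx=4,fy=4,interpolation=cv2.INTER_CUBIC)
cv2.imwrite("pics/z6.png",np.hstack([a,b]))
bl,_=blobs(t,(355,185,45,45),60,120); print(bl)
E
```

```text
False [ 510.28 -194.62   80.06] [-9.02  4.34 37.22]
[ 508.61 -193.71   99.27] [-0.31 -0.15 -0.88]
18.5917 [ 0.24 -0.   -0.53]
[(379.6702670907022, 223.33839461164547, 379.4121379852295, 223.67572402954102, 3.858950138092041, 25.1796875), (361.0763720967229, 221.36304618729451, 365.1875, 218.9375, 12.655298233032227, 122.7734375), (375.09703926689605, 203.61987256784508, 377.0, 204.625, 25.299007415771484, 683.5234375)]
```

View pics/z6.png

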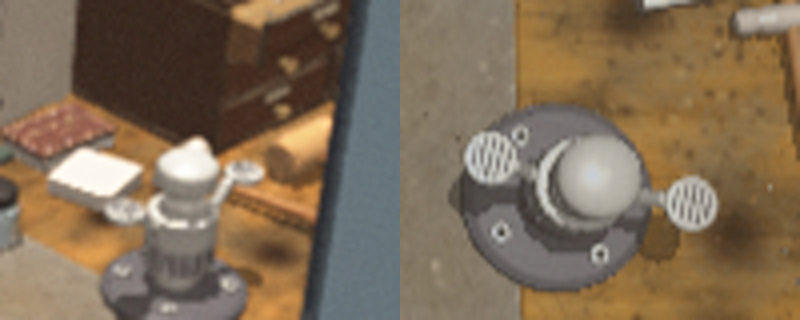

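View pics/scene6.png

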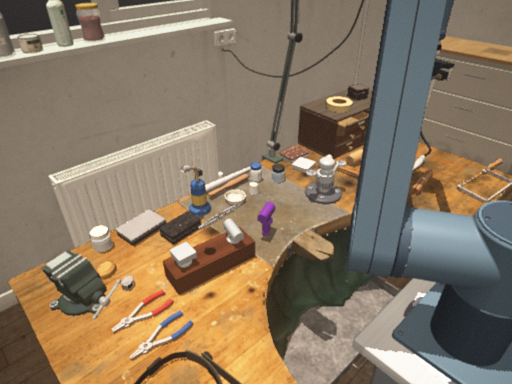

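```bash
python3 - <<'E'
from h import *
t=pickle.load(open("top6.pkl","rb"))
for z in (108,121): print(z,proj(t,[509.1,-194.2,z]))
x,y,w,h=365,188,30,32
im=cv2.resize(t["img"][y:y+h,x:x+w],None,fx=8,fy=8,interpolation=cv2.INTER_CUBIC)
g=cv2.medianBlur(cv2.cvtColor(im,cv2.COLOR_BGR2GRAY),5)
c=cv2.HoughCircles(g,cv2.HOUGH_GRADIENT,1.5,200,param1=80,param2=20,minRadius=65,maxRadius=100)
print([( (a+.5)/8-.5+x,(b+.5)/8-.5+y,r/8) for a,b,r in c[0]])
E
```

```text
108 (np.float64(378.7533099273862), np.float64(203.96851351165725))
121 (np.float64(380.1946904851722), np.float64(203.28178938604887))
[(np.float32(377.96875), np.float32(204.53125), np.float32(12.175))]
```

The head centre in the top view is (378.0,204.5). A stake at home predicts (378.8,204.0), and one still on the dogs predicts (380.2,203.3), so it is home. The pads are back at their rest pixels. Handing in.

```bash
python3 - <<'E'
from bench import robot
robot.hand_in(); print(robot.current_t())
E
```

```text
the job is handed in; nothing more can be done
the job is handed in; nothing more can be done
```

The domed stake is seated in the holder, and the sleeve has sprung back up over it. I handed the job in at about 18.7 s of the 38 s allowed.

I lifted the stake from the middle hole and stood it on the dogs. Then I pressed both wing pads with the open fingers until the sleeve stopped, let it spring back, and moved the arm clear.

**Last checks:**
- **Sleeve:** it stopped hard at 80.1 mm, which is full travel. The finger force there reached about 37 N, below the 40 N limit. The pads were back at their rest position afterwards.
- **Stake:** the head dropped about 4 px, as 13 mm should. From above it sits about 1 px from the position predicted for a stake at home, and about 2.5 px from the one predicted for a stake still on the dogs.
- **The rest:** the flat and ridge stakes still stand in the block, and the purple look-alike was left alone.

**Not certain:**
- I did not test the lock by pulling on the stake. It rests on the stake being home and the sleeve being up.
- The camera measurements of the block centre and the dome stake disagreed by about 2 mm. I shifted about 2 mm before insertion, based on the camera view over the holder, and the shank went in without catching.

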